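# Draw a speaker bracket into line with a tapered plug

## Robot

A 7-joint arm with a two-finger parallel gripper is mounted at the origin on the work surface. World frame = base frame: x ahead of the robot, y to its left, z up, the work surface at z = 0. Lengths are in mm, angles in rad, forces in N, time in s.
With the tool pointing down it reaches from about 350 to 900 mm from the base axis. Payload 8.1 kg.
Tool frame: the origin (TCP) lies at the very end of the fingers, on their centre line; the grasp point (between the pads) lies 19 mm behind it; z points along the fingers, y is the line along which they close (so a half turn about z gives the same grasp; the last joint's range is limited). The gripper opens to 85 mm and grips with 20 to 120 N. Pads are 22 mm wide; open, the fingers measure 114 mm over their backs; the gripper's body (76 mm by 85 mm) begins 54 mm behind the grasp point. The pads swing forward as they close: fully open they stand 13 mm farther back than shut.
Start: joints at [-1.365, 0.434, 0.025, 1.573, -0.012, 1.134, -0.075], TCP at [189.974, 595.442, 231.323] pointing down, gripper open.
Joint ranges: [-2.62, 2.62], [-0.44, 2.09], [-1.27, 1.32], [0.08, 2.57], [-1.32, 4.46], [0.12, 2], [-2.74, 2.74]. Speed limits (rad/s): [2.22, 2.22, 3.01, 3.01, 3.14, 3.14, 3.14].

## Interface

Orientations are given as a rotation vector (axis times angle).
In Python, from plant import state, get_image, finish_job, look_for, outline_of, pinpoint gives the robot as it stands.
- The arm moves only by the shell command python3 -m handwheel 'ROWS' [FORCE]. ROWS is JSON, a list that holds one entry, the list of rows, each a list of 7 numbers: the shift along the tool's x, y, z in mm, then the turn, a rotation vector about the tool's x, y, z in rad, then the opening, from 0 (shut) to 1 (fully open). A call has exactly 10 rows; each row is the pose to reach, as a shift and turn from the pose commanded when the call began, along the tool's axes at that moment; what a row does not reach only later rows make up. A row lasts 1/10 s, in which the tool goes at most 50 mm and 8.59 degrees, less where a joint would pass 70% of its speed; a pose out of reach is approached as far as the arm can. A call with a gripper value outside its range is refused whole. The fingers move at their own pace and stop on an object; FORCE is the grip in N (left out, the last holds). Time passes only in rows, so rows that repeat a pose let the fingers close, or fill a call up. It gives the time, the measured TCP pose, the force, the opening and the grip force at its end, in the units of the state.
- state(): the state, without advancing time (a new reading comes with each control period).
- get_image(name): name is "scene" or "top" or "wrist"; returns a dict with "img" (384x512x3 uint8, red, green, blue), "intrinsics" (3x3 intrinsics, pixels), "view" (4x4, takes a point from world to camera coordinates); the wrist camera has in their place "hand_eye" (4x4, takes a point from camera to tool coordinates, whose origin is the TCP and whose axes are the flange's). Camera axes: x right, y up, looking along -z (the intrinsics and any distortion apply to the point x, -y, -z); pixel columns grow to the right and rows downward; lengths in mm; the calibration is good to about 2 mm. A picture is of the moment at which its call begins: read the wrist's pose just before it. There is no depth.
- finish_job(): hands the job in; it is judged then, once.
Trained networks look in a picture, given as the dict that the camera call returned (one of the last four; its "shot" number tells which), for a name from the list of things; names that differ only in an ending like _2 or _b are one class to them, and where a whole thing is asked for, a point or a joint stands for the part that bears it (a point fixed in the world has none). Each returns a list of dicts, best first, with "p" (0 to 1); they miss things now and then, are a little off and sometimes report something else, mostly with a low value. They report only what shows in the picture. A call takes as long as a camera call.
- look_for(picture, name): "at" ([column, row] in pixels, amid what is visible of it).
- outline_of(picture, name): "region" (384x512 bool, what is visible of it) and "at" ([column, row] in pixels, amid what is visible of it).
- pinpoint(picture, name): "at" ([column, row] in pixels: a listed point, or the origin of a listed thing).
The state is a dict: "clock": time; "qpos": joint angles; "qvel": joint speeds; "effort": joint torques, N m; "eef_pos": TCP position; "ee_rot": TCP orientation; "force": force on the tool from outside, world axes, zero at the start; "moment": the same for the moment, N m; "opening": finger opening in mm; "gripper_force": force on a finger pad.
Only numpy, scipy, OpenCV 4.12 (cv2) and the standard library are available. Lean on these libraries where they do the work, as an engineer would, in place of code of your own. Each camera call takes 0.05 s, during which the arm holds its last target. There are 200 camera calls.

## Task

The white bracket on top of the printed speaker box has slid sideways, so its speaker hole no longer sits over the hole in the box. Take the large tapered plug from the rack and drive it, pointed end down, through both holes while they are still out of line, so that the plug itself pulls the bracket into place. Push it fully home with its flange flat on the bracket, and leave it standing there.

Things in the scene. Friction and masses are not known exactly. Their poses are not given: they have to be found in the camera images.
- plug: Large tapered plug, grey, 0.1 kg, hanging point down in the rack. Origin at its tip, z up towards its grip, y at the start along the rack's row. Above the tip: cone from 8 mm diameter to 40 mm at height 50 mm; 40 mm shank to 72 mm; flange 54 mm wide to 78 mm; square grip 28 x 28 mm, flats facing x and y, to 120 mm.
- rack: Fixed black bridge, 70 x 262 mm, top 100 mm above the table; origin under its centre, y along its row of three holes 85 mm apart. Plugs hang by their flanges; lift one 75 mm to clear the rack, 130 mm to pass over its neighbours. The other plugs, also grey: one flat-ended and straight, 40 mm thick, with a round grip; one thin, tapered to 26 mm, with a short thin grip. Their order varies.
- lower_hole (a point): Centre of the 44 mm through hole in the 8 mm thick top of the fixed grey box (130 x 130 x 90 mm, hollow, open side down), on the top's upper face, 90 mm above the table. z up, x along the bracket's slide. Below the hole the box is empty down to the table.
- upper_hole (a point): Centre of the bracket's 44 mm through hole, on its upper face, 98 mm above the table. White plate 94 x 98 x 8 mm between two guide rails 10 mm high on the box; it slides along the box's x axis only, 2.5 N friction, and starts 8 to 12 mm off towards +x. Plug fully home: flange on this face, tip 72 mm below it; it takes a push of some 5 to 20 N.

How it is judged:
By the outcome, as a careful person would: the job done as asked, in the order asked, and still so for the second after the job is handed in, with the robot touching nothing.
It also fails if it takes over 43 s, if anything falls off the work surface, if the arm or the gripper's body presses on something with over 40 N, if the wrist force passes 120 N, or if a joint passes its speed limit or range.

## Working session

There is one attempt and no reset: what is moved stays moved. The work goes in short steps, Python scripts to look and compute and a shell command to move; the robot and the scene stay as the last step left them, time stands still between calls to the robot, and variables do not carry over. Pictures are saved under pics/ and viewed, at most 10 in all, crops included, and the job is handed in when it is done.

```bash
mkdir -p pics; ls
cat > h.py <<'E'
import numpy as np,cv2
from scipy.spatial.transform import Rotation as R
from plant import *
def ray(p,at,st=None):
    K=np.array(p["intrinsics"]); 
    uv=cv2.undistortPoints(np.array([[at]],float),K,np.array(p["distortion"],float) if "distortion" in p else None)[0,0]
    d=np.array([uv[0],-uv[1],-1.])
    if "view" in p: V=np.linalg.inv(np.array(p["view"]))
    else:
        T=np.eye(4);T[:3,:3]=R.from_rotvec(st["ee_rot"]).as_matrix();T[:3,3]=st["eef_pos"];V=T@np.array(p["hand_eye"])
    return V[:3,3],V[:3,:3]@d
def onz(p,at,z,st=None):
    o,d=ray(p,at,st);return (o+d*(z-o[2])/d[2]).round(1)
def save(p,n): cv2.imwrite("pics/"+n,p["img"][:,:,::-1])
E
python3 - <<'E'
from h import *
s=state();print({k:np.round(v,3) for k,v in s.items()})
ims=[]
for c in("scene","top","wrist"):
    p=get_image(c);ims.append(p["img"]);print(c,[k for k in p],np.array(p["intrinsics"]).round(1).tolist(),np.array(p.get("hand_eye",0)).round(2).tolist())
    st=s if c=="wrist" else None
    for n,z in(("plug",100),("rack",0),("lower_hole",90),("upper_hole",98)):
        for r in pinpoint(p,n)[:3]:print(" pin",n,np.round(r["at"],1),round(r["p"],2),onz(p,r["at"],z,st))
        for r in look_for(p,n)[:3]:print(" look",n,np.round(r["at"],1),round(r["p"],2))
a=np.hstack([cv2.resize(i,(400,300)) for i in ims[:2]]);b=np.hstack([cv2.resize(ims[2],(400,300)),np.zeros((300,400,3),np.uint8)])
cv2.imwrite("pics/a.png",np.vstack([a,b])[:,:,::-1])
E
```

```text
pics
{'clock': np.float64(0.0), 'qpos': array([-1.365,  0.435,  0.025,  1.574, -0.012,  1.134, -0.075]), 'qvel': array([-0.001,  0.002,  0.001,  0.001,  0.001,  0.   ,  0.002]), 'effort': array([ 1.0000e-03, -6.7047e+01,  1.0260e+00, -3.1621e+01,  1.6000e-02,
        1.3000e-02, -0.0000e+00]), 'eef_pos': array([189.825, 594.921, 230.513]), 'ee_rot': array([-4.830e-01, -3.104e+00,  3.000e-03]), 'force': array([-0.376, -0.423, -0.163]), 'moment': array([ 0.01 , -0.005,  0.013]), 'gripper_force': np.float64(0.0), 'opening': np.float64(84.984)}
scene ['img', 'intrinsics', 'view', 'shot'] [[436.0, 0.0, 257.2], [0.0, 436.0, 189.7], [0.0, 0.0, 1.0]] 0
 pin plug [179.8 188.8] 0.73 [ 593.2 -132.7  100. ]
 look rack [191.2 173.8] 0.72
 pin lower_hole [385.7 216.5] 0.84 [484.7 185.9  90. ]
 look lower_hole [381.7 238.6] 0.96
 pin upper_hole [385.6 216.1] 0.68 [494.1 187.1  98. ]
 look upper_hole [384.7 224.8] 0.86
top ['img', 'intrinsics', 'view', 'shot'] [[475.2, 0.0, 253.7], [0.0, 475.2, 197.1], [0.0, 0.0, 1.0]] 0
 pin plug [340.1 207.1] 0.95 [ 508.2 -185.   100. ]
 look plug [350.  202.6] 0.9
 pin rack [337.3 211.7] 0.6 [ 514.2 -198.2    0. ]
 look rack [335.2 207.7] 0.92
 pin lower_hole [129.3 229. ] 0.73 [476.8 180.5  90. ]
 look lower_hole [134.3 233.8] 0.7
 pin upper_hole [123.7 225.1] 0.78 [482.8 188.3  98. ]
 look upper_hole [112.5 216.9] 0.96
wrist ['img', 'intrinsics', 'hand_eye', 'shot'] [[297.0, 0.0, 254.0], [0.0, 297.0, 189.6], [0.0, 0.0, 1.0]] [[-0.0, 0.97, 0.26, 67.46], [1.0, 0.0, 0.0, -0.78], [0.0, 0.26, -0.97, -142.68], [0.0, 0.0, 0.0, 1.0]]
```

View pics/a.png

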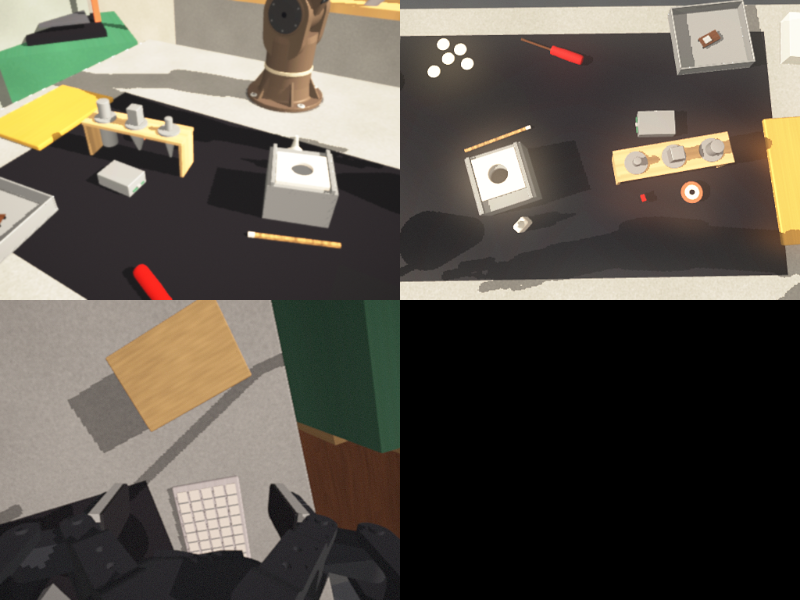

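The scene view shows the rack at left (the square-grip plug is in the middle, near (137,115) in the composite) and the box with the white bracket near (300,170). In the top view the plug is near (675,155) and the bracket hole near (497,175). The networks' plug fix agrees with the middle one.

Run:
```python
from h import *
P={c:get_image(c) for c in("top","scene")}
def tri(a,b):
    (o1,d1),(o2,d2)=a,b;d1=d1/np.linalg.norm(d1);d2=d2/np.linalg.norm(d2)
    t=np.linalg.lstsq(np.c_[d1,-d2],o2-o1,rcond=None)[0];p,q=o1+t[0]*d1,o2+t[1]*d2
    return ((p+q)/2).round(1),round(np.linalg.norm(p-q),1)
for n,z in(("plug",28),("lower_hole",90),("upper_hole",98)):
    r=[(P[c],pinpoint(P[c],n)[:1]) for c in P]
    for p,x in r: 
        if x:print(n,x[0]["at"],onz(p,x[0]["at"],z))
    if all(x for _,x in r):print(" tri",tri(*[ray(p,x[0]["at"]) for p,x in r]))
p=P["top"]
for n,z in(("rack",100),("upper_hole",98),("lower_hole",90),("plug",148)):
    o=outline_of(p,n)
    if o:
        m=o[0]["region"].astype(np.uint8);c=cv2.findContours(m,0,2)[0];c=max(c,key=cv2.contourArea)
        b=cv2.boxPoints(cv2.minAreaRect(c));print(n,o[0]["p"],[onz(p,q,z)[:2].tolist() for q in b])
a=cv2.resize(p["img"][110:310,60:260],(600,600),interpolation=2)
cv2.imwrite("pics/b.png",a[:,:,::-1])
cv2.imwrite("pics/b2.png",cv2.resize(p["img"][140:260,250:410],(800,600),interpolation=2)[:,:,::-1])
```

```text
plug [344.2, 207.7] [ 517.7 -206.4   28. ]
plug [181.9, 191.8] [ 522.8 -191.6   28. ]
 tri (array([ 516.2, -203.7,   20.5]), np.float64(9.6))
lower_hole [127.8, 229.7] [475.6 183.1  90. ]
lower_hole [383.5, 217.1] [487.8 183.3  90. ]
 tri (array([476.9, 183.3,  82.3]), np.float64(3.6))
upper_hole [122.1, 222.1] [488.  191.2  98. ]
upper_hole [385.1, 215.8] [493.7 186.2  98. ]
 tri (array([489.2, 188.6,  95.9]), np.float64(6.4))
rack 0.91 [[532.9, -61.4], [577.0, -329.2], [500.1, -336.7], [457.6, -73.0]]
upper_hole 0.62 [[518.2, 250.1], [547.8, 152.6], [456.1, 122.7], [427.6, 218.5]]
lower_hole 0.84 [[523.3, 269.2], [565.4, 130.9], [429.5, 87.4], [389.8, 222.4]]
plug 0.78 [[498.4, -160.4], [543.9, -177.5], [527.1, -224.4], [481.8, -206.9]]
```

View pics/b.png

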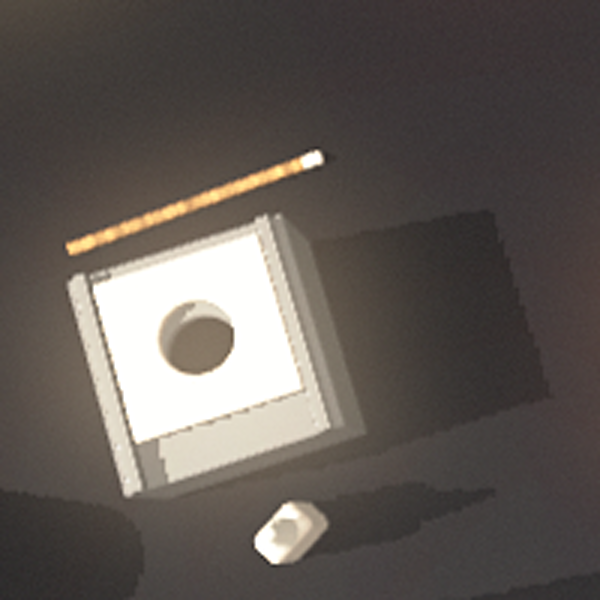

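View pics/b2.png

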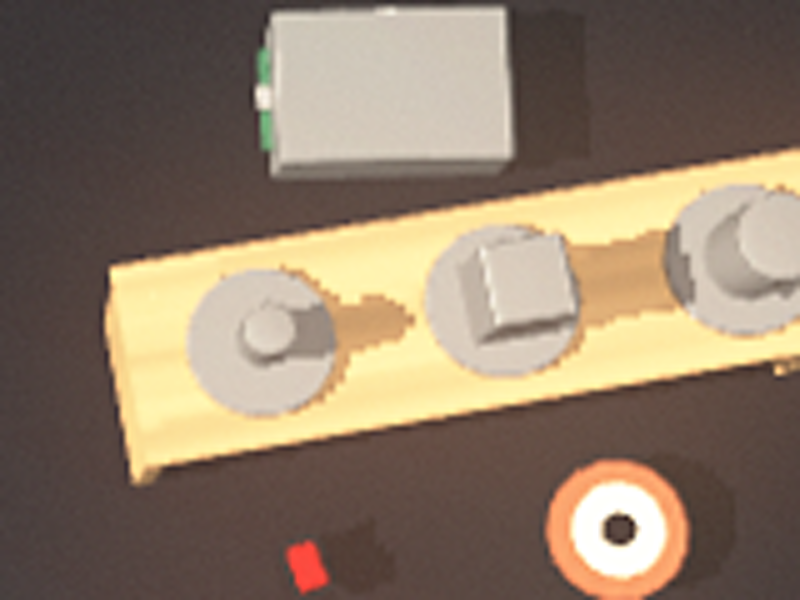

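```bash
cat >> h.py <<'E'
def go(pos,yang,st=None):
    "tool-frame shift & z-turn so tool z down, tool y at world angle yang"
    st=st or state();M=R.from_rotvec(st["ee_rot"]).as_matrix()
    c,s=np.cos(yang),np.sin(yang);G=np.array([[-s,c,0],[c,s,0],[0,0,-1.]])
    G=np.c_[[s*-1,c,0],[c,s,0],[0,0,-1]]
    print("shift",(M.T@(np.array(pos)-st["eef_pos"])).round(1),"turn",R.from_matrix(M.T@G).as_rotvec().round(3))
E
python3 - <<'E'
from h import *
p=get_image("top");print(onz(p,(350.6,200),106),onz(p,(355.5,196.5),148))
q=onz(p,(355.5,196.5),148)
go([q[0],q[1],250],.165)
E
```

```text
[ 519.4 -202.5  106. ] [ 518.2 -201.8  148. ]
shift [-555.  -659.8  -18.7] turn [0.    0.    1.097]
```

```bash
python3 -m handwheel '[[[-555,-660,-20,0,0,1.097,1],[-555,-660,-20,0,0,1.097,1],[-555,-660,-20,0,0,1.097,1],[-555,-660,-20,0,0,1.097,1],[-555,-660,-20,0,0,1.097,1],[-555,-660,-20,0,0,1.097,1],[-555,-660,-20,0,0,1.097,1],[-555,-660,-20,0,0,1.097,1],[-555,-660,-20,0,0,1.097,1],[-555,-660,-20,0,0,1.097,1]]]' 60; python3 -c "
from h import *
go([518.5,-202,250],.165)"
```

```text
clock: 3.0
eef_pos: [380.6, 131.3, 243.3]
ee_rot: [-2.031, -2.397, -0.002]
force: [1.3, -0.4, 0.4]
opening: 85.1
gripper_force: 0.0
shift [-351.4   81.2   -6.9] turn [ 0.001 -0.001  0.   ]
```

```bash
python3 -m handwheel '[[[-352,81,-7,0,0,0,1],[-352,81,-7,0,0,0,1],[-352,81,-7,0,0,0,1],[-352,81,-7,0,0,0,1],[-352,81,-7,0,0,0,1],[-352,81,-7,0,0,0,1],[-352,81,-7,0,0,0,1],[-352,81,-7,0,0,0,1],[-352,81,-7,0,0,0,1],[-352,81,-7,0,0,0,1]]]'
python3 - <<'E'
from h import *
s=state();p=get_image("wrist");save(p,"c.png")
for n,z in(("plug",28),("rack",0)):
    for r in pinpoint(p,n)[:2]:print(n,r,onz(p,r["at"],z,s))
for r in look_for(p,"plug")[:2]:print(r)
np.save("s.npy",np.r_[s["eef_pos"],s["ee_rot"]]);print(s["eef_pos"])
E
```

```text
clock: 4.0
eef_pos: [517.6, -199.8, 249.6]
ee_rot: [-2.03, -2.396, -0.0]
force: [0.2, 0.5, 0.0]
opening: 85.1
gripper_force: 0.0
plug {'at': [259.3, 167.7], 'p': 0.64} [ 522.7 -203.1   28. ]
rack {'at': [258.3, 165.2], 'p': 0.91} [ 522.2 -205.2    0. ]
{'at': [258.5, 181.5], 'p': 0.69}
[ 517.5587906  -199.77776097  249.57512911]
```

View pics/c.png

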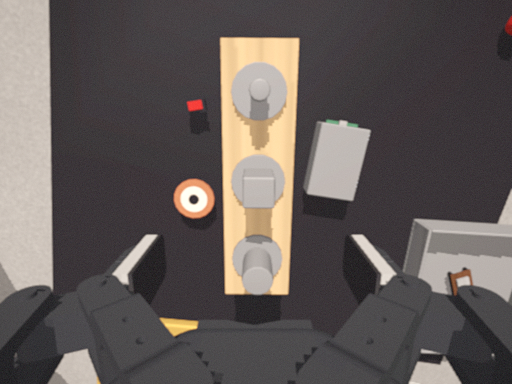

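The wrist view shows the square grip centred at about (259,188), with its flange at (258,181) and its faces square to the fingers. The round-grip plug is at (258,270) and the thin one at (260,90).

Run:
```python
from h import *
v=np.load("s.npy");s={"eef_pos":v[:3],"ee_rot":v[3:]}
p=get_image("wrist")
print(onz(p,(258,181),106,s),onz(p,(259,188),148,s))
g=cv2.cvtColor(p["img"],cv2.COLOR_RGB2GRAY)[150:215,225:295]
cv2.imwrite("pics/d.png",cv2.resize(p["img"][150:215,225:295],None,fx=8,fy=8)[:,:,::-1])
```

```text
[ 520.  -201.9  106. ] [ 519.7 -198.   148. ]
```

View pics/d.png

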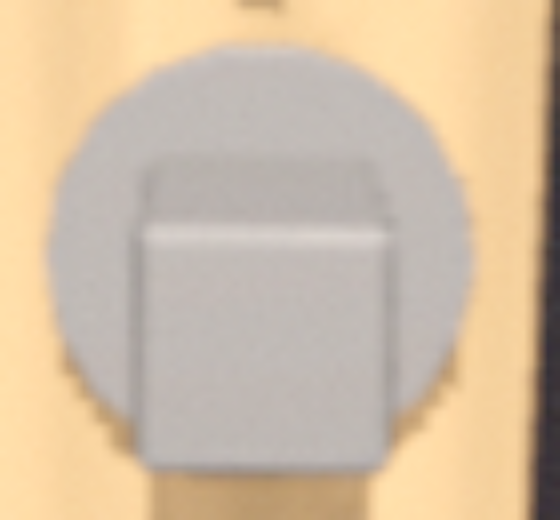

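```bash
python3 -c "
from h import *
go([520,-202.3,109],.165);print(state()['eef_pos'],state()['clock'])"
```

```text
shift [ -3.5   1.5 141. ] turn [ 0.001 -0.001  0.002]
[ 517.89595979 -199.24540804  250.0457558 ] 4.25
```

```bash
python3 -m handwheel '[[[-3,2,30,0,0,0,1],[-3,2,70,0,0,0,1],[-3,2,105,0,0,0,1],[-3,2,130,0,0,0,1],[-3,2,140,0,0,0,1],[-3,2,140,0,0,0,1],[-3,2,140,0,0,0,0.2],[-3,2,140,0,0,0,0.1],[-3,2,140,0,0,0,0],[-3,2,140,0,0,0,0]]]' 80; python3 -m handwheel '[[[0,0,0,0,0,0,0],[0,0,0,0,0,0,0],[0,0,0,0,0,0,0],[0,0,0,0,0,0,0],[0,0,0,0,0,0,0],[0,0,-30,0,0,0,0],[0,0,-70,0,0,0,0],[0,0,-110,0,0,0,0],[0,0,-150,0,0,0,0],[0,0,-160,0,0,0,0]]]'
```

```text
clock: 5.25
eef_pos: [520.8, -203.4, 110.7]
ee_rot: [2.03, 2.396, 0.001]
force: [0.8, -0.3, 0.1]
opening: 28.2
gripper_force: 0.4
clock: 6.25
eef_pos: [521.8, -204.6, 274.4]
ee_rot: [2.028, 2.392, 0.005]
force: [-0.4, 0.2, -0.2]
opening: 26.8
gripper_force: 80.5
```

```bash
python3 -m handwheel '[[[40,3,0,0,0,0,0],[90,6,0,0,0,0,0],[140,10,0,0,0,0,0],[190,14,0,0,0,0,0],[240,18,5,0,0,0,0],[280,20,10,0,0,0,0],[305,22,10,0,0,0,0],[311,22,10,0,0,0,0],[311,22,10,0,0,0,0],[311,22,10,0,0,0,0]]]'
python3 - <<'E'
from h import *
s=state();p=get_image("wrist");save(p,"e.png")
for n,z in(("lower_hole",90),("upper_hole",98)):
    for r in pinpoint(p,n)[:2]:print(n,r,onz(p,r["at"],z,s))
r=pinpoint(p,"plug");print(r[:1])
np.save("s.npy",np.r_[s["eef_pos"],s["ee_rot"]]);print(s["eef_pos"])
E
```

```text
clock: 7.25
eef_pos: [491.0, 105.5, 259.8]
ee_rot: [2.033, 2.395, -0.001]
force: [-0.4, -0.2, -0.9]
opening: 27.3
gripper_force: 80.5
lower_hole {'at': [255.2, 97.7], 'p': 0.67} [477.9 181.4  90. ]
[{'at': [254.4, 192.8], 'p': 0.89}]
[491.01387666 105.47490739 259.8457265 ]
```

View pics/e.png

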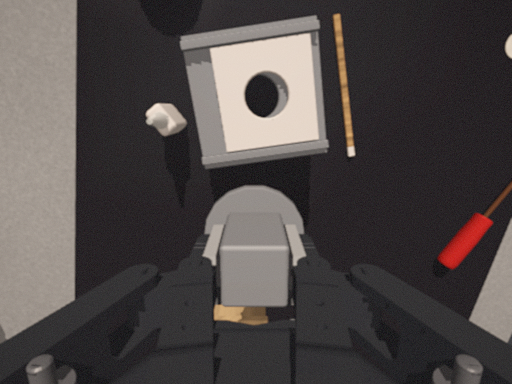

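The bracket hole is around (266,95), with the dark lower opening toward its left. The post stands at (166,118), and the plug is held straight.

Run:
```python
from h import *
v=np.load("s.npy");s={"eef_pos":v[:3],"ee_rot":v[3:]}
p=get_image("wrist");im=p["img"];g=cv2.cvtColor(im,cv2.COLOR_RGB2GRAY)
c=g[60:130,230:300]
for nm,th,z in(("up",170,98),("low",60,90)):
    m=(c<th).astype(np.uint8)
    for k in cv2.findContours(m,cv2.RETR_LIST,cv2.CHAIN_APPROX_NONE)[0]:
        if 300<cv2.contourArea(k)<3000:
            pts=np.array([onz(p,q[0]+[230,60],z,s)[:2] for q in k])
            A=np.c_[2*pts,np.ones(len(pts))];x=np.linalg.lstsq(A,(pts**2).sum(1),rcond=None)[0]
            print(nm,cv2.contourArea(k),x[:2].round(1),"r",np.sqrt(x[2]+x[0]**2+x[1]**2).round(1))
            b=pts[::8]-x[:2];print(np.c_[np.hypot(*b.T),np.degrees(np.arctan2(b[:,1],b[:,0]))].round(0).tolist())
print(c[35,::2])
cv2.imwrite("pics/f.png",cv2.resize(im[10:170,175:335],(600,600),interpolation=2)[:,:,::-1])
```

```text
up 1587.0 [487.3 185.8] r 21.4
[[22.0, 109.0], [21.0, 132.0], [21.0, 157.0], [21.0, 178.0], [21.0, -162.0], [21.0, -140.0], [21.0, -116.0], [22.0, -92.0], [21.0, -70.0], [21.0, -47.0], [21.0, -22.0], [21.0, 0.0], [21.0, 20.0], [21.0, 42.0], [21.0, 66.0], [22.0, 89.0]]
low 989.5 [483.3 184.2] r 17.5
[[20.0, 111.0], [18.0, 138.0], [16.0, 166.0], [16.0, -166.0], [16.0, -136.0], [18.0, -103.0], [20.0, -77.0], [18.0, -50.0], [16.0, -20.0], [16.0, 9.0], [16.0, 37.0], [17.0, 69.0], [19.0, 97.0]]
[218 218 217 218 218 219 210 106  30  30  18  35  32  36  28  35  18  27
  36  30  32  28  33  27  93 144 147 131  96 169 218 218 218 217 218]
```

View pics/f.png

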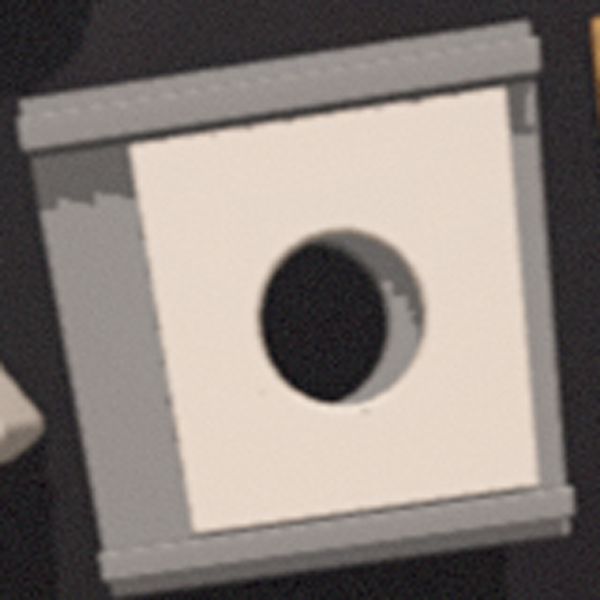

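```bash
python3 -m handwheel '[[[40,0,0,0,0,0,0],[70,0,0,0,0,0,0],[77,0,0,0,0,0,0],[77,0,0,0,0,0,0],[77,0,20,0,0,0,0],[77,0,40,0,0,0,0],[77,0,55,0,0,0,0],[77,0,60,0,0,0,0],[77,0,60,0,0,0,0],[77,0,60,0,0,0,0]]]'
python3 - <<'E'
from h import *
s=state();p=get_image("wrist");q=get_image("scene")
cv2.imwrite("pics/g.png",np.hstack([cv2.resize(p["img"],(400,300)),cv2.resize(q["img"][150:300,300:500],(400,300))])[:,:,::-1])
print(state()["eef_pos"],state()["force"]);go([478.8,181.4,155],.165)
E
```

```text
clock: 8.5
eef_pos: [478.9, 182.3, 200.6]
ee_rot: [2.032, 2.395, 0.001]
force: [0.2, -0.0, -0.1]
opening: 26.9
gripper_force: 80.5
[478.9242744  182.82975855 200.74258014] [-0.8850367  -0.44442258 -0.25513388]
shift [-1.4 -0.4 45.7] turn [ 0.001 -0.    -0.   ]
```

View pics/g.png

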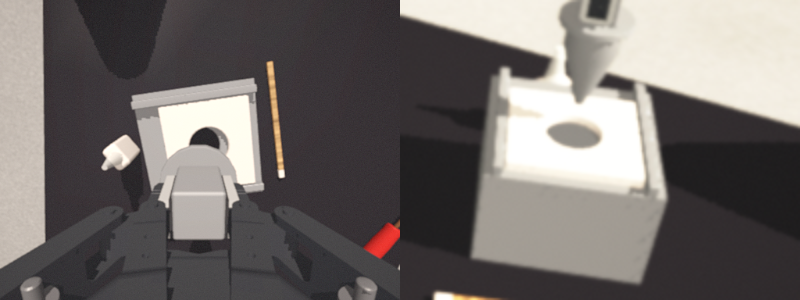

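Tip is over the hole in the scene view (578,100 above 575,135) and in the wrist view; clear of the post. I'll descend.

```bash
python3 -m handwheel '[[[-1,0,10,0,0,0,0],[-1,0,18,0,0,0,0],[-1,0,24,0,0,0,0],[-1,0,28,0,0,0,0],[-1,0,32,0,0,0,0],[-1,0,36,0,0,0,0],[-1,0,40,0,0,0,0],[-1,0,43,0,0,0,0],[-1,0,46,0,0,0,0],[-1,0,46,0,0,0,0]]]' 120;  python3 -m handwheel '[[[0,0,2,0,0,0,0],[0,0,4,0,0,0,0],[0,0,6,0,0,0,0],[0,0,8,0,0,0,0],[0,0,10,0,0,0,0],[0,0,12,0,0,0,0],[0,0,14,0,0,0,0],[0,0,15,0,0,0,0],[0,0,15,0,0,0,0],[0,0,15,0,0,0,0]]]'; python3 -c "
from h import *
print(state()['force'],state()['eef_pos'],state()['moment'])"
```

```text
clock: 9.6
eef_pos: [478.9, 182.1, 153.8]
ee_rot: [2.031, 2.396, 0.001]
force: [2.5, 1.0, -1.0]
opening: 27.0
gripper_force: 118.0
clock: 10.6
eef_pos: [478.3, 181.9, 138.7]
ee_rot: [-2.031, -2.397, 0.001]
force: [2.0, -0.2, -1.2]
opening: 26.6
gripper_force: 118.2
[ 1.98088261 -0.20067687 -1.15217069] [478.26447077 181.89018274 138.72704598] [ 0.17732341 -0.57508641 -0.00546315]
```

```bash
python3 -m handwheel '[[[0,0,2,0,0,0,0],[0,0,4,0,0,0,0],[0,0,6,0,0,0,0],[0,0,8,0,0,0,0],[0,0,10,0,0,0,0],[0,0,12,0,0,0,0],[0,0,13,0,0,0,0],[0,0,14,0,0,0,0],[0,0,14,0,0,0,0],[0,0,14,0,0,0,0]]]'; python3 -c "
from h import *
print(state()['force'],state()['eef_pos'],state()['moment'])"
```

```text
clock: 11.6
eef_pos: [478.3, 181.9, 124.8]
ee_rot: [-2.031, -2.397, 0.001]
force: [2.3, -0.0, -1.7]
opening: 26.8
gripper_force: 118.2
[ 2.27294016 -0.01220731 -1.66807739] [478.34338933 181.88325333 124.75283594] [ 0.02932755 -0.72992432 -0.00400498]
```

```bash
python3 -m handwheel '[[[0,0,2,0,0,0,0],[0,0,4,0,0,0,0],[0,0,6,0,0,0,0],[0,0,8,0,0,0,0],[0,0,10,0,0,0,0],[0,0,12,0,0,0,0],[0,0,14,0,0,0,0],[0,0,15,0,0,0,0],[0,0,16,0,0,0,0],[0,0,16,0,0,0,0]]]'; python3 -c "
from h import *
print(state()['force'],state()['eef_pos'],state()['moment'])"
```

```text
clock: 12.6
eef_pos: [479.1, 182.1, 109.1]
ee_rot: [2.031, 2.396, 0.002]
force: [5.3, 0.8, 3.0]
opening: 26.9
gripper_force: 118.8
[5.29931432 0.79316039 2.96127514] [479.08367092 182.07380094 109.07947514] [ 0.00878878 -1.24783691  0.01029815]
```

```bash
python3 -m handwheel '[[[0,0.5,0,0,0,0,0],[0,0.5,0.5,0,0,0,0],[0,0.5,1,0,0,0,0],[0,0.5,1.5,0,0,0,0],[0,0.5,2,0,0,0,0],[0,0.5,2.5,0,0,0,0],[0,0.5,3,0,0,0,0],[0,0.5,3,0,0,0,0],[0,0.5,3,0,0,0,0],[0,0.5,3,0,0,0,0]]]'
python3 - <<'E'
from h import *
print(state()['force'],state()['eef_pos'],state()['moment'])
q=get_image("scene");p=get_image("top")
cv2.imwrite("pics/i.png",np.hstack([cv2.resize(q["img"][140:300,300:460],(400,400),interpolation=2),cv2.resize(p["img"][150:290,60:200],(400,400),interpolation=2)])[:,:,::-1])
E
```

```text
clock: 13.6
eef_pos: [481.1, 182.7, 108.8]
ee_rot: [2.031, 2.396, 0.008]
force: [-2.0, -0.9, 38.0]
opening: 26.8
gripper_force: 123.5
[-2.00921163 -0.85436341 38.0303465 ] [481.11179839 182.73765332 108.78682795] [-0.59340047  0.62358535  0.01919447]
```

View pics/i.png

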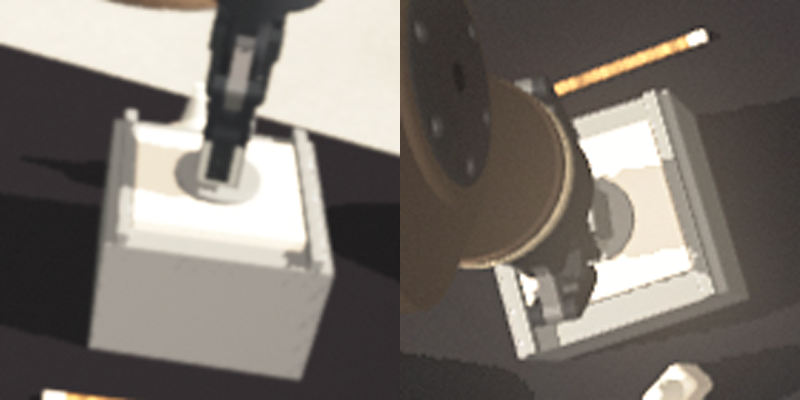

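Flange sits flat on the bracket, with height and contact force both at the home values. Now I'll relieve the load, open and retract.

```bash
python3 -m handwheel '[[[0,0,-1,0,0,0,0],[0,0,-2,0,0,0,0],[0,0,-2.5,0,0,0,0],[0,0,-2.5,0,0,0,0],[0,0,-2.5,0,0,0,0.5],[0,0,-2.5,0,0,0,0.6],[0,0,-2.5,0,0,0,0.6],[0,0,-2.5,0,0,0,0.6],[0,0,-2.5,0,0,0,0.6],[0,0,-2.5,0,0,0,0.6]]]' 20;  python3 -m handwheel '[[[0,0,0,0,0,0,0.6],[0,0,0,0,0,0,0.6],[0,0,-10,0,0,0,0.6],[0,0,-30,0,0,0,0.6],[0,0,-60,0,0,0,0.6],[0,0,-100,0,0,0,0.6],[-40,0,-120,0,0,0,0.6],[-80,0,-130,0,0,0,0.6],[-90,0,-140,0,0,0,0.6],[-90,0,-140,0,0,0,0.6]]]'
python3 - <<'E'
from h import *
q=get_image("scene");p=get_image("wrist")
cv2.imwrite("pics/j.png",np.hstack([cv2.resize(q["img"][140:300,300:460],(400,400),interpolation=2),cv2.resize(p["img"][10:210,155:355],(400,400),interpolation=2)])[:,:,::-1])
E
```

```text
clock: 14.7
eef_pos: [478.8, 182.0, 108.3]
ee_rot: [-2.031, -2.397, 0.0]
force: [0.4, 0.7, 0.4]
opening: 51.1
gripper_force: 0.0
clock: 15.7
eef_pos: [494.7, 91.3, 250.3]
ee_rot: [2.035, 2.392, 0.004]
force: [-0.3, 0.9, -0.5]
opening: 51.6
gripper_force: 0.0
```

View pics/j.png

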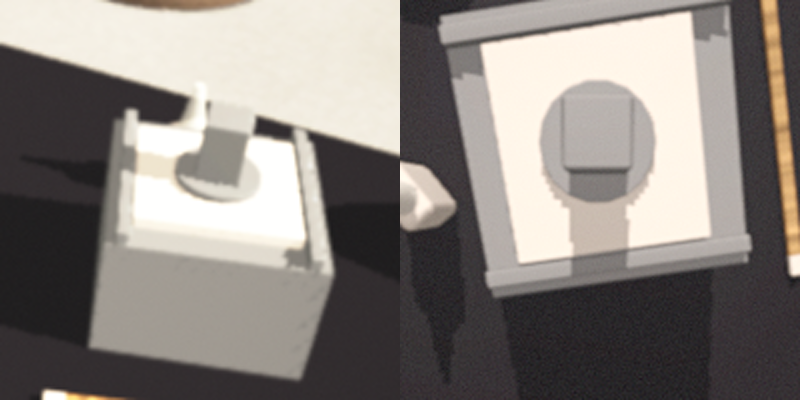

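The bracket is centred between the box edges. The plug stands upright with its flange flat, at (598,140) in the composite.

```bash
python3 -c "
from plant import *
print(finish_job())"
```

```text
the job is handed in; nothing more can be done
None
```

The large tapered plug is fully home through both holes: it pulled the bracket into place, its flange looks flat on the bracket, and the gripper is clear; I handed the job in at about 16 s, and no verdict came back.

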